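# Stack a loaded tin tray by feel

## Task

Lift the loose tray of tins by its bar and stack it on the lower tray in the bench cradle, feeling sideways for the sockets until all four corner lugs are fully home and the tray sits flat. Do it gently: keep it level with both tins standing in it, do not drop it or press it on the lower tray with more than about 30 N, let go only once it is home, and leave everything else on the bench where it is.

Things in the scene. Friction and masses are not known exactly. Their poses are not given: they have to be found in the camera images.
- tray: Loose white tray, 0.3 to 0.5 kg plus 0.26 kg of tins, 160 (x) x 210 (y) mm, on four round lugs. Origin: its centre, at lug-tip height; z up. Lugs at x = +-62, y = +-77 mm, 14 mm in diameter (13 mm at the tip, tapering over the lowest 2 mm), 10 mm long, so the underside is at z = 10 mm. Walls to 52, corner posts to 54 mm. Same after half a turn.
- tray_bar (a point): Centre of the tray's carrying bar, 96 mm above the lug tips, over the tray's centre; same axes as the tray. The bar is 18 mm thick (x), 110 mm long (y), 24 mm high, on a 6 mm web: pinch it across x from above. The tins' tops are 48 mm above the lug tips.
- cradle_ledge (a point): Point over the cradle's centre at the height of the lower tray's post tops, 70 mm over the bench; axes of the cradle. The lower tray is held fast sideways, centred here in x, but lies anywhere up to 13 mm to either side of this point along y: not measured, to be felt or seen. Bar centre of the upper tray above this point: 96 mm if its lugs rest on the post tops, 86 mm fully home.
- cradle: Cradle fixed on the bench, 196 (x) x 268 (y) mm, holding the white lower tray (160 x 210 mm, two tins in it). Origin: centre of its underside, z up. Each corner post of the lower tray (32 x 56 mm, flat top) has a socket 21 (x) x 17 (y) mm, 14 mm deep, at x = +-62, y = +-77 mm from the lower tray's centre. Rubber under it gives 1 mm per 6 N after the first 5 N.
- tin_a_mid (a point): Centre of a flat gold tin, 66 mm in diameter, 34 mm high, standing loose in the tray to one side of the web (near x = -40 mm of the tray).
- tin_b_mid (a point): Centre of the other such tin, on the web's other side (near x = +40 mm of the tray).
- stack_mid (a point): Centre of a pile of three gold tins, joined, 90 mm in diameter, 104 mm high. Bystander.
- cheese_a_mid (a point): Centre of a green wrapped cheese wheel, 104 mm in diameter, 45 mm high. Bystander.
- cheese_b_mid (a point): Centre of a pale pink wrapped cheese wheel, 104 mm in diameter, 45 mm high. Bystander.
- roll_mid (a point): Centre of a roll of paper labels standing on end, 60 mm in diameter, 40 mm high. Bystander.
- pad_mid (a point): Centre of a cardboard pad, 75 x 110 x 12 mm. Bystander.
- pen_mid (a point): Middle of a marker pen lying on the bench, 120 mm long, 15 mm thick. Bystander.

How it is judged:
On the way, in this order (a step that is already met when the one before it is completed fails the run):
1. the tray is lifted clear of the bench (height (world z) of tray above 0.075 m), for 0.2 s.
2. the tray is fully home on the lower tray, still held (x of tray_bar in the frame of cradle_ledge between -0.006 and 0.006 m and y of tray_bar in the frame of cradle_ledge between -0.017 and 0.017 m and z of tray_bar in the frame of cradle_ledge between 0.08 and 0.0885 m and contact force between the fingers and tray above 0.5 N), for 0.05 s.
At the end, for the whole second after the job is handed in: The tray is fully home: bar centre 80 to 88.5 mm above the cradle point, within 6 mm of it in the cradle's x and 17 mm in y, tilted under 0.03 rad, turned under 0.06 rad from the cradle, at rest, both tins standing on its floor (tilt under 0.15 rad) (x of tray_bar in the frame of cradle_ledge between -0.006 and 0.006 m and y of tray_bar in the frame of cradle_ledge between -0.017 and 0.017 m and z of tray_bar in the frame of cradle_ledge between 0.08 and 0.0885 m and angle between tray_bar's own z axis and vertical below 0.03 rad and angle between the y axis of tray_bar and the y axis of cradle_ledge, either way round below 0.06 rad and linear speed of tray below 0.02 m/s and angle between each of tin_a_mid, tin_b_mid's own z axis and vertical below 0.15 rad and horizontal distance between each of tin_a_mid, tin_b_mid and tray_bar below 0.09 m and z of tin_a_mid in the frame of tray_bar between -0.075 and -0.055 m and z of tin_b_mid in the frame of tray_bar between -0.075 and -0.055 m); the robot touches nothing.
It fails at once if the tray is pressed or dropped on the lower tray or cradle with more than 35 N (contact force between tray and cradle above 35 N).
It fails at once if the tray is tilted more than 0.35 rad (angle between tray's own z axis and vertical above 0.35 rad).
It fails at once if a tin in the tray is tipped more than 0.5 rad (angle between any of tin_a_mid, tin_b_mid's own z axis and vertical above 0.5 rad).
It fails at once if a bystander is moved more than 30 mm (distance of any of stack_mid, cheese_a_mid, cheese_b_mid, roll_mid, pad_mid, pen_mid from where it was at the start of the episode above 0.03 m).
It also fails if it takes over 67 s, if anything falls off the work surface, if the arm or the gripper's body presses on something with over 40 N, if the wrist force passes 120 N, or if a joint passes its speed limit or range.

## Robot

A 6-joint arm with a two-finger parallel gripper is mounted at the origin on the work surface. World frame = base frame: x ahead of the robot, y to its left, z up, the work surface at z = 0. Lengths are in m, angles in rad, forces in N, time in s.
With the tool pointing down it reaches from about 0.35 to 0.775 m from the base axis. Payload 5.5 kg.
Tool frame: the origin (TCP) lies at the very end of the fingers, on their centre line; the grasp point (between the pads) lies 19 mm behind it; y points along the fingers, z is the direction in which the jaws open and shut, and the axes are right-handed (so a half turn about y gives the same grasp; the last joint's range is limited). The gripper opens to 85 mm and grips with 20 to 120 N. Pads are 22 mm wide; open, the fingers measure 114 mm over their backs; the gripper's body (76 mm by 85 mm) begins 54 mm behind the grasp point. The pads swing forward as they close: fully open they stand 13 mm farther back than shut.
Start: joints at [-1.441, 0.313, 0.046, 1.304, 0, 1.431], TCP at [0.153, -0.554, 0.231] pointing down, gripper open.
Joint ranges: [-2.76, 2.76], [-0.86, 1.69], [-1.03, 1.26], [-2.2, 2.34], [-1.47, 1.5], [-3.14, 3.14]. Speed limits (rad/s): [2.57, 2.57, 3.14, 3.14, 3.14, 3.14].

## Interface

Orientations are given as a unit quaternion [w, x, y, z].
In Python, from workcell import env gives the robot as it stands.
- The arm moves only by the shell command python3 -m inch 'ROWS' [OPENING] [FORCE]. ROWS is JSON, a list that holds one entry, the list of rows, each a list of 4 numbers: the shift along the tool's x, y, z in mm, then the turn about the tool's y in degrees. In form: [[[tx, ty, tz, spin], ...]]. A call has 1 to 10 rows; each row is the pose to reach, as a shift and turn from the pose commanded when the call began, along the tool's axes at that moment; what a row does not reach only later rows make up. A row lasts 1/10 s, in which the tool goes at most 50 mm and 8.59 degrees, less where a joint would pass 70% of its speed; a pose out of reach is approached as far as the arm can. A call with a gripper value outside its range is refused whole. OPENING is the finger opening in mm, from 0 to 85.4, set as the call begins (- or left out, the last holds). The fingers move at their own pace and stop on an object; FORCE is the grip in N (left out, the last holds). Time passes only in rows, so rows that repeat a pose let the fingers close. It gives the time, the measured TCP pose, the force and the opening at its end, in the units of the state.
- env.get_state(): the state, without advancing time (a new reading comes with each control period).
- env.read_camera(name): name is "scene" or "top" or "wrist"; returns the picture (384x512x3 uint8, blue, green, red); there is no depth.
- env.camera_model(name): a dict with "fx", "fy", "cx", "cy" (pixels), "R" (3x3) and "t" (3): a world point X has camera coordinates R X + t; the wrist camera has in their place "mount" (4x4, takes a point from camera to tool coordinates, whose origin is the TCP and whose axes are the tool frame's). Camera axes: x right, y down, z forward; pixel columns grow to the right and rows downward; lengths in m; the calibration is good to about 2 mm. A picture is of the moment at which its call begins: read the wrist's pose just before it. camera_model takes no time and is no camera call.
- env.hand_in(): hands the job in, once; it reports no verdict.
The state is a dict: "clock": time; "joint_pos": joint angles; "qvel": joint speeds; "tau": joint torques, N m; "tcp_pos": TCP position; "orientation": TCP orientation; "wrist_force": force on the tool from outside, world axes, zero at the start; "ft_torque": the same for the moment, N m; "finger_gap": finger opening in m.
Only numpy, scipy, OpenCV 4.12 (cv2) and the standard library are available. Lean on these libraries where they do the work, as an engineer would, in place of code of your own. Each camera call takes 0.05 s, during which the arm holds its last target.

## Working session

There is one attempt and no reset: what is moved stays moved. The work goes in short steps, Python scripts to look and compute and a shell command to move; the robot and the scene stay as the last step left them, time stands still between calls to the robot, and variables do not carry over. Pictures are saved under pics/ and viewed, and the job is handed in when it is done.

```bash
ls; mkdir -p pics; python3 - <<'E'
from workcell import env
import cv2,json
s=env.get_state()
for k,v in s.items(): print(k,v)
for n in ("scene","top","wrist"):
    cv2.imwrite(f"pics/{n}0.png",env.read_camera(n))
    print(n,env.camera_model(n))
E
```

```text
pics
clock 0.0
joint_pos [-1.44064198e+00  3.13972232e-01  4.49727041e-02  1.30359422e+00
  1.81552757e-05  1.43120786e+00]
qvel [ 0.00139909 -0.00021404 -0.00090099  0.00063457 -0.0005873   0.00114121]
tau [-6.22047501e-04 -4.80627930e+01  2.98532814e+01  1.91851758e-02
 -1.88406370e-04  1.07788236e-05]
tcp_pos [ 0.15316352 -0.55369561  0.23042233]
orientation [ 0.09508899 -0.09507016  0.70132045 -0.70004955]
wrist_force [0.45332321 0.09410269 0.63255487]
ft_torque [ 0.09292612 -0.0428593   0.01005169]
finger_gap 0.08556102252780184
scene {'fx': 404.0090676304052, 'fy': 404.0090676304052, 'cx': 253.03871478892486, 'cy': 196.66981127144882, 'R': array([[-0.12495141,  0.99203268, -0.01607162],
       [ 0.69432505,  0.07585961, -0.71565218],
       [-0.70873117, -0.10058068, -0.69827191]]), 't': array([ 0.06454924, -0.34535571,  1.86478905])}
top {'fx': 354.1815044031053, 'fy': 354.1815044031053, 'cx': 255.87276328447027, 'cy': 188.33463517902837, 'R': array([[ 0.00674039, -0.99974034,  0.0217674 ],
       [-0.9825618 , -0.01066631, -0.18563014],
       [ 0.18581412, -0.02013659, -0.98237856]]), 't': array([-0.01417867,  0.56696232,  0.96499702])}
wrist {'fx': 289.93558748557876, 'fy': 289.93558748557876, 'cx': 258.74210484689735, 'cy': 190.6729625659995, 'mount': array([[ 7.71904167e-04,  9.58056095e-01,  2.86579698e-01,
        -7.23515471e-02],
       [ 2.93953139e-04, -2.86579988e-01,  9.58056274e-01,
        -1.41274906e-01],
       [ 9.99999659e-01, -6.55286628e-04, -5.02835884e-04,
        -3.79714282e-04],
       [ 0.00000000e+00,  0.00000000e+00,  0.00000000e+00,
         1.00000000e+00]])}
```

View pics/top0.png

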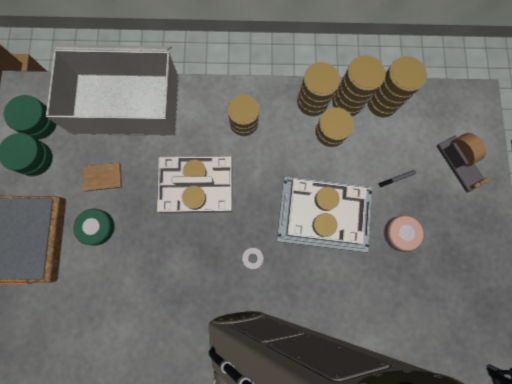

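View pics/scene0.png

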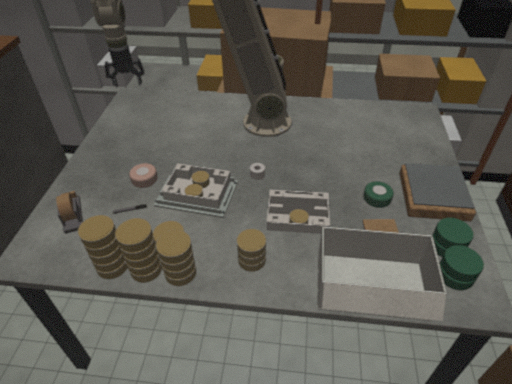

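View pics/wrist0.png

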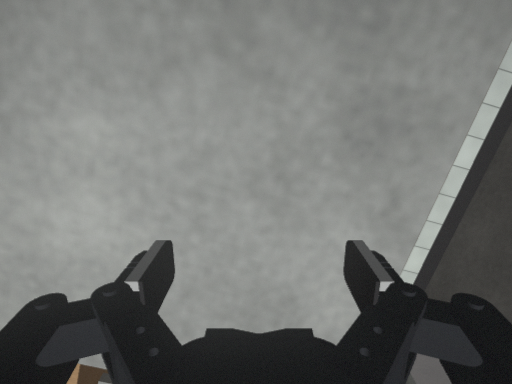

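The top view shows the loose tray around (195,184), its bar at about (192,180), and the cradle around (325,213), slightly turned. I'll enlarge both.

```bash
cat > h.py <<'E'
import numpy as np, cv2
from workcell import env
def proj(n,X):
    m=env.camera_model(n); c=m["R"]@np.asarray(X,float)+m["t"]
    return np.array([m["fx"]*c[0]/c[2]+m["cx"],m["fy"]*c[1]/c[2]+m["cy"]])
def ray(n,uv,z):
    m=env.camera_model(n); d=m["R"].T@np.array([(uv[0]-m["cx"])/m["fx"],(uv[1]-m["cy"])/m["fy"],1.]); o=-m["R"].T@m["t"]
    return o+d*(z-o[2])/d[2]
E
python3 - <<'E'
import cv2
im=cv2.imread("pics/top0.png")
cv2.imwrite("pics/tc0.png",cv2.resize(im[145:225,145:245],None,fx=7,fy=7,interpolation=cv2.INTER_CUBIC))
cv2.imwrite("pics/cc0.png",cv2.resize(im[170:256,270:380],None,fx=7,fy=6.9,interpolation=cv2.INTER_CUBIC))
E
```

```text
(no output)
```

View pics/tc0.png

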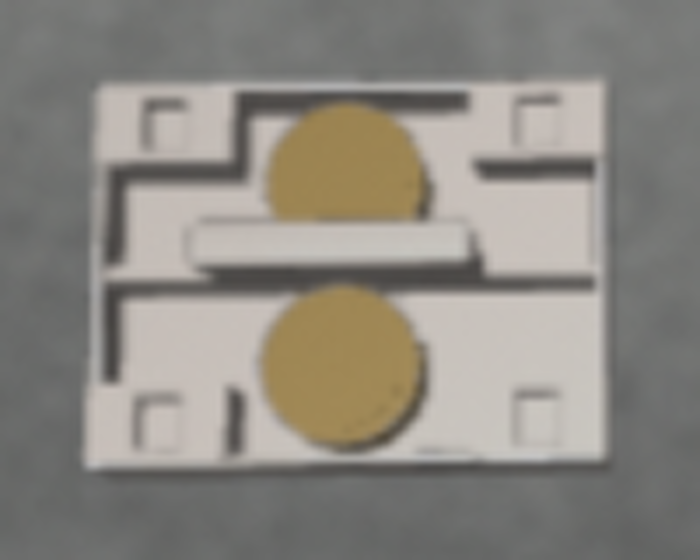

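View pics/cc0.png

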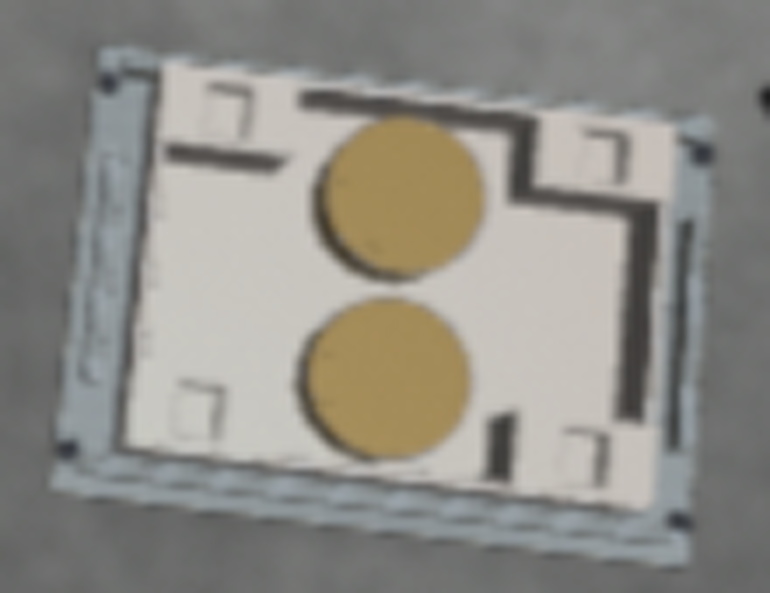

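```bash
python3 - <<'E'
from h import *
def show(lbl,P,f,off,z,lx,ly):
    W=np.array([ray("top",((p[0]+.5)/f[0]-.5+off[0],(p[1]+.5)/f[1]-.5+off[1]),z) for p in P])
    print(lbl); print(W.round(4)); print(" centre",W.mean(0).round(4))
    # order TL TR BR BL ; x+ = up, y+ = left
    ye=(W[0]-W[1],W[3]-W[2]); xe=(W[0]-W[3],W[1]-W[2])
    for e in ye: print(" y edge",np.linalg.norm(e).round(4),np.degrees(np.arctan2(-e[0],e[1])).round(2))
    for e in xe: print(" x edge",np.linalg.norm(e).round(4),np.degrees(np.arctan2(e[1],e[0])).round(2))
show("loose corners",[(97,85),(605,83),(607,460),(85,467)],(7,7),(145,145),.054,0,0)
show("loose sockets",[(166,126),(539,121),(537,417),(159,423)],(7,7),(145,145),.054,0,0)
show("bar top",[(187,222),(469,222),(469,264),(187,264)],(7,7),(145,145),.108,0,0)
show("low corners",[(162,62),(678,123),(655,512),(123,447)],(7,6.9),(270,170),.070,0,0)
show("low sockets",[(229,110),(606,156),(587,459),(199,411)],(7,6.9),(270,170),.070,0,0)
show("cradle outer(z=.0?)",[(103,48),(713,120),(690,565),(52,490)],(7,6.9),(270,170),.04,0,0)
# masks
im=cv2.imread("pics/top0.png"); hsv=cv2.cvtColor(im,cv2.COLOR_BGR2HSV)
m=((hsv[...,2]>150)&(hsv[...,1]<40)).astype(np.uint8)|cv2.inRange(hsv,(10,90,80),(35,255,255))//255
for (a,b,c,d),z in (((145,225,145,245),.054),((170,256,270,380),.07)):
    mm=np.zeros_like(m); mm[a:b,c:d]=m[a:b,c:d]
    cs,_=cv2.findContours(mm,cv2.RETR_EXTERNAL,cv2.CHAIN_APPROX_NONE); k=max(cs,key=cv2.contourArea)
    print(cv2.minAreaRect(k)); bx=cv2.boxPoints(cv2.minAreaRect(k))
    W=np.array([ray("top",p,z) for p in bx]); print(W.round(4),W.mean(0).round(4))
E
```

```text
loose corners
[[0.6573 0.2745 0.054 ]
 [0.6609 0.064  0.054 ]
 [0.5028 0.0601 0.054 ]
 [0.498  0.2701 0.054 ]]
 centre [0.5798 0.1672 0.054 ]
 y edge 0.2105 0.97
 y edge 0.2101 1.32
 x edge 0.1594 1.57
 x edge 0.1581 1.43
loose sockets
[[0.6401 0.2451 0.054 ]
 [0.6442 0.0911 0.054 ]
 [0.5201 0.0888 0.054 ]
 [0.5162 0.2414 0.054 ]]
 centre [0.5801 0.1666 0.054 ]
 y edge 0.154 1.51
 y edge 0.1526 1.48
 x edge 0.124 1.7
 x edge 0.1241 1.04
bar top
[[0.5876 0.2223 0.108 ]
 [0.5888 0.113  0.108 ]
 [0.5721 0.1125 0.108 ]
 [0.5709 0.2215 0.108 ]]
 centre [0.5799 0.1673 0.108 ]
 y edge 0.1093 0.67
 y edge 0.109 0.64
 x edge 0.0167 2.91
 x edge 0.0167 1.71
low corners
[[ 0.5934 -0.1136  0.07  ]
 [ 0.57   -0.3237  0.07  ]
 [ 0.4112 -0.3064  0.07  ]
 [ 0.4354 -0.0962  0.07  ]]
 centre [ 0.5025 -0.21    0.07  ]
 y edge 0.2114 -6.34
 y edge 0.2116 -6.56
 x edge 0.159 -6.3
 x edge 0.1598 -6.23
low sockets
[[ 0.5735 -0.1406  0.07  ]
 [ 0.5559 -0.2936  0.07  ]
 [ 0.4321 -0.2803  0.07  ]
 [ 0.45   -0.1265  0.07  ]]
 centre [ 0.5028 -0.2103  0.07  ]
 y edge 0.154 -6.56
 y edge 0.1549 -6.65
 x edge 0.1243 -6.52
 x edge 0.1245 -6.12
cradle outer(z=.0?)
[[ 0.6058 -0.0927  0.04  ]
 [ 0.5774 -0.3488  0.04  ]
 [ 0.3908 -0.3293  0.04  ]
 [ 0.4193 -0.0705  0.04  ]]
 centre [ 0.4983 -0.2103  0.04  ]
 y edge 0.2577 -6.33
 y edge 0.2604 -6.3
 x edge 0.1878 -6.8
 x edge 0.1876 -5.97
((193.99301147460938, 183.56463623046875), (54.25100326538086, 74.86123657226562), 89.0759506225586)
[[0.6562 0.2811 0.054 ]
 [0.6627 0.0641 0.054 ]
 [0.5034 0.0585 0.054 ]
 [0.498  0.2693 0.054 ]] [0.5801 0.1683 0.054 ]
((329.7259521484375, 212.74705505371094), (81.08222961425781, 61.15666961669922), 6.9529571533203125)
[[ 0.4248 -0.0923  0.07  ]
 [ 0.5965 -0.115   0.07  ]
 [ 0.5705 -0.3445  0.07  ]
 [ 0.3997 -0.3145  0.07  ]] [ 0.4979 -0.2166  0.07  ]
```

Both trays measure true to size: 0.210 × 0.159 m, with socket spacing 0.154 × 0.124 m.
- **Loose bar:** (0.580, 0.167), yaw about +1.3°.
- **Lower tray:** (0.5026, -0.210), yaw about -6.4°.

Next I'll work out the shift in tool axes.

```bash
cat >> h.py <<'E'
from scipy.spatial.transform import Rotation as Ro
def tool(s=None):
    s=s or env.get_state(); q=s["orientation"]; R=Ro.from_quat([q[1],q[2],q[3],q[0]]).as_matrix(); return s,R
def yaw_of(R): # jaw axis z relative to world x, modulo half turn
    a=np.degrees(np.arctan2(R[1,2],R[0,2])); return (a+90)%180-90
def delta(target,yaw):
    s,R=tool(); d=R.T@(np.asarray(target)-s["tcp_pos"])*1000
    dy=(yaw-yaw_of(R)+90)%180-90
    print("clock %.2f tcp %s yaw %.2f tilt %.2f gap %.1f F %s T %s q6 %.2f"%(s["clock"],s["tcp_pos"].round(4),yaw_of(R),np.degrees(np.arccos(-R[2,1])),s["finger_gap"]*1000,s["wrist_force"].round(2),s["ft_torque"].round(2),s["joint_pos"][5]))
    print("rows shift",d.round(1),"spin",round(-dy,2), "(tool y down => spin=-dyaw)")
E
python3 - <<'E'
from h import *
s,R=tool(); print(R.round(3))
delta([.58,.167,.16],1.3)
for X in ([.58,.167,.108],): print(proj("top",X))
E
```

```text
[[-0.964 -0.     0.266]
 [-0.266  0.001 -0.964]
 [-0.    -1.    -0.001]]
clock 0.15 tcp [ 0.1532 -0.5538  0.2306] yaw -74.54 tilt 0.08 gap 85.5 F [ 0.3  -0.01  0.35] T [ 0.   -0.   -0.02] q6 1.43
rows shift [-603.5   71.6 -580.9] spin -75.84 (tool y down => spin=-dyaw)
[191.57620063 179.23371822]
```

```bash
python3 -m inch '[[[-35,0,-34,-4.5],[-70,0,-68,-9],[-105,0,-101,-13.5],[-140,0,-135,-18],[-175,0,-168,-22.5],[-210,0,-202,-27],[-245,0,-236,-31.5],[-280,0,-269,-36],[-315,0,-303,-40.5],[-350,0,-337,-45]]]' 85 && python3 -c "
from h import *
delta([.58,.167,.16],1.3)"
```

```text
clock: 1.15
tcp_pos: [0.4013, -0.1343, 0.2313]
orientation: [-0.357, 0.357, -0.61, 0.611]
wrist_force: [1.4, -0.6, -0.1]
finger_gap: 0.0853
clock 1.15 tcp [ 0.4013 -0.1343  0.2313] yaw -29.38 tilt 0.03 gap 85.3 F [ 1.41 -0.59 -0.13] T [-0.07 -0.07  0.02] q6 1.57
rows shift [-350.2   71.3    7.9] spin -30.68 (tool y down => spin=-dyaw)
```

```bash
python3 -m inch '[[[-35,0,1,-4],[-75,0,2,-8],[-120,0,3,-12],[-165,0,4,-16],[-210,0,5,-20],[-255,5,6,-24],[-295,15,7,-27],[-325,30,8,-29.5],[-345,50,8,-30.7],[-350,60,8,-30.7]]]' && python3 - <<'E'
from h import *
delta([.58,.167,.16],1.3)
s,R=tool()
cv2.imwrite("pics/w1.png",env.read_camera("wrist"))
m=env.camera_model("wrist")["mount"]
T=np.eye(4);T[:3,:3]=R;T[:3,3]=s["tcp_pos"];C=T@m
def pj(X):
    c=C[:3,:3].T@(np.array(X)-C[:3,3]); k=env.camera_model("wrist"); return (k["fx"]*c[0]/c[2]+k["cx"],k["fy"]*c[1]/c[2]+k["cy"])
th=np.radians(1.3); Y=np.array([-np.sin(th),np.cos(th),0]);X=np.array([np.cos(th),np.sin(th),0])
for sx in(-1,1):
  for sy in (-1,1): print(sx,sy,np.round(pj(np.array([.58,.167,.108])+sx*.009*X+sy*.055*Y),1))
E
```

```text
clock: 2.15
tcp_pos: [0.58, 0.1662, 0.1687]
orientation: [-0.505, 0.506, -0.495, 0.494]
wrist_force: [-0.2, -0.2, -0.4]
finger_gap: 0.0851
clock 2.15 tcp [0.58   0.1662 0.1687] yaw 1.31 tilt 0.15 gap 85.1 F [-0.21 -0.19 -0.38] T [-0.06  0.06  0.03] q6 1.69
rows shift [-0.8  8.7 -0. ] spin 0.01 (tool y down => spin=-dyaw)
-1 -1 [248.6 271.6]
-1 1 [246.9 130.5]
1 -1 [271.3 271.6]
1 1 [273.1 130.5]
```

View pics/w1.png

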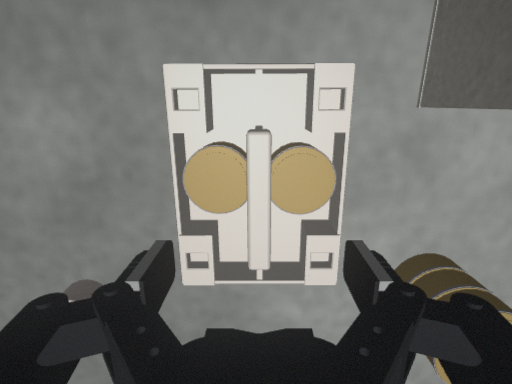

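The bar appears at columns 247–272, rows 130–270, within a pixel of the prediction. It is centred between the fingers, so I'll descend and grip.

```bash
python3 -m inch '[[[-1,20,0,0],[-1,45,0,0],[-1,70,0,0],[-1,85,0,0],[-1,93,0,0],[-1,93,0,0]]]' && python3 -c "
from h import *
delta([.58,.167,.075],1.3)" && python3 -m inch '[[[0,0,0,0],[0,0,0,0],[0,0,0,0],[0,0,0,0],[0,0,0,0],[0,0,0,0],[0,0,0,0],[0,0,0,0]]]' 10 60  && python3 -c "
from h import *
delta([.58,.167,.075],1.3)"
```

```text
clock: 2.8
tcp_pos: [0.5794, 0.1645, 0.0777]
orientation: [-0.504, 0.505, -0.496, 0.495]
wrist_force: [0.8, -0.9, -0.4]
finger_gap: 0.0851
clock 2.80 tcp [0.5794 0.1645 0.0777] yaw 1.09 tilt 0.11 gap 85.1 F [ 0.77 -0.85 -0.45] T [ 0.01 -0.02  0.01] q6 1.70
rows shift [-2.5  2.7  0.6] spin -0.21 (tool y down => spin=-dyaw)
clock: 3.6
tcp_pos: [0.5804, 0.1655, 0.0788]
orientation: [0.505, -0.505, 0.495, -0.495]
wrist_force: [-1.7, -0.5, 5.4]
finger_gap: 0.0169
clock 3.60 tcp [0.5804 0.1655 0.0788] yaw 1.17 tilt 0.03 gap 16.9 F [-1.67 -0.49  5.41] T [-0.02  0.35  0.14] q6 1.70
rows shift [-1.5  3.8 -0.4] spin -0.13 (tool y down => spin=-dyaw)
```

```bash
python3 -m inch '[[[0,-2,0,0],[0,-6,0,0],[0,-10,0,0],[0,-14,0,0],[0,-18,0,0],[0,-22,0,0],[0,-25,0,0],[0,-25,0,0]]]' && python3 - <<'E'
from h import *
delta([.58,.167,.2],1.3)
cv2.imwrite("pics/s2.png",env.read_camera("scene")[140:260,140:360])
cv2.imwrite("pics/s2.png",cv2.resize(cv2.imread("pics/s2.png"),None,fx=3.5,fy=3.5,interpolation=cv2.INTER_CUBIC))
E
```

```text
clock: 4.4
tcp_pos: [0.5807, 0.1655, 0.104]
orientation: [0.505, -0.505, 0.495, -0.495]
wrist_force: [0.2, 1.1, -5.0]
finger_gap: 0.0171
clock 4.40 tcp [0.5807 0.1655 0.104 ] yaw 1.16 tilt 0.07 gap 17.1 F [ 0.24  1.11 -5.03] T [ 0.02 -0.01 -0.03] q6 1.70
rows shift [ -1.5 -96.   -0.6] spin -0.14 (tool y down => spin=-dyaw)
```

View pics/s2.png

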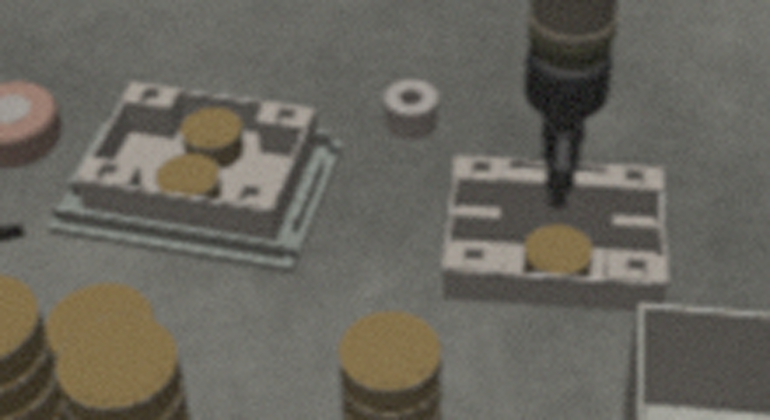

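The tray is up and level with the tins standing. I'll lift it further and carry it across.

```bash
python3 -m inch '[[[0,-4,0,0],[0,-12,0,0],[0,-24,0,0],[0,-36,0,0],[0,-48,0,0],[0,-60,0,0],[0,-72,0,0],[0,-82,0,0],[0,-88,0,0],[0,-90,0,0]]]' && python3 - <<'E'
from h import *
print("lugs")
delta([.5026,-.211,.185],-6.4)
E
```

```text
clock: 5.45
tcp_pos: [0.5807, 0.1655, 0.1942]
orientation: [0.505, -0.505, 0.495, -0.495]
wrist_force: [0.1, -1.2, -6.6]
finger_gap: 0.0171
lugs
clock 5.45 tcp [0.5807 0.1655 0.1942] yaw 1.16 tilt 0.07 gap 17.1 F [ 0.14 -1.23 -6.58] T [-0.04  0.01  0.  ] q6 1.70
rows shift [374.8   9.1 -85.7] spin 7.56 (tool y down => spin=-dyaw)
```

```bash
python3 -m inch '[[[4,0,-1,0],[14,0,-3,0.4],[30,0,-7,1],[52,0,-12,2],[76,0,-17,3],[100,0,-23,4],[124,0,-28,5],[146,0,-33,6],[160,0,-37,7],[166,0,-38,7.5]]]' && python3 - <<'E'
from h import *
delta([.5026,-.2115,.185],-6.4)
E
```

```text
clock: 6.45
tcp_pos: [0.5447, -0.0033, 0.1931]
orientation: [0.47, -0.471, 0.528, -0.528]
wrist_force: [1.0, -0.1, -6.0]
finger_gap: 0.0171
clock 6.45 tcp [ 0.5447 -0.0033  0.1931] yaw -6.54 tilt 0.05 gap 17.1 F [ 0.97 -0.15 -6.02] T [ 0.02 -0.08 -0.02] q6 1.53
rows shift [211.6   8.2 -18.1] spin -0.14 (tool y down => spin=-dyaw)
```

```bash
python3 -m inch '[[[4,0,0,0],[16,0,-1,0],[36,0,-3,0],[64,0,-5,0],[94,0,-8,0],[124,0,-11,0],[154,0,-14,0],[182,0,-16,0],[203,0,-18,0],[211,0,-18,0]]]' && python3 -m inch '[[[0,0,0,0],[0,0,0,0]]]' && python3 - <<'E'
from h import *
delta([.5026,-.2115,.185],-6.4)
for n in("top","scene","wrist"):
    s,R=tool(); print(s["tcp_pos"].round(4))
    cv2.imwrite(f"pics/{n}3.png",env.read_camera(n))
im=cv2.imread("pics/top3.png");cv2.imwrite("pics/tc3.png",cv2.resize(im[165:275,260:390],None,fx=6,fy=5.4,interpolation=cv2.INTER_CUBIC))
im=cv2.imread("pics/scene3.png");cv2.imwrite("pics/sc3.png",cv2.resize(im[120:230,140:260],None,fx=6,fy=5.4,interpolation=cv2.INTER_CUBIC))
E
```

```text
clock: 7.45
tcp_pos: [0.5042, -0.211, 0.1932]
orientation: [-0.471, 0.471, -0.527, 0.527]
wrist_force: [0.8, 0.3, -6.0]
finger_gap: 0.0169
clock: 7.65
tcp_pos: [0.5045, -0.2083, 0.1932]
orientation: [0.472, -0.472, 0.527, -0.526]
wrist_force: [0.1, 0.6, -5.7]
finger_gap: 0.0177
clock 7.65 tcp [ 0.5045 -0.2083  0.1932] yaw -6.30 tilt 0.04 gap 17.7 F [ 0.08  0.59 -5.65] T [-0.05  0.04  0.01] q6 1.14
rows shift [ 3.4  8.2 -1.6] spin 0.1 (tool y down => spin=-dyaw)
[ 0.5045 -0.2083  0.1932]
[ 0.5046 -0.208   0.1932]
[ 0.5046 -0.2079  0.1932]
```

View pics/tc3.png

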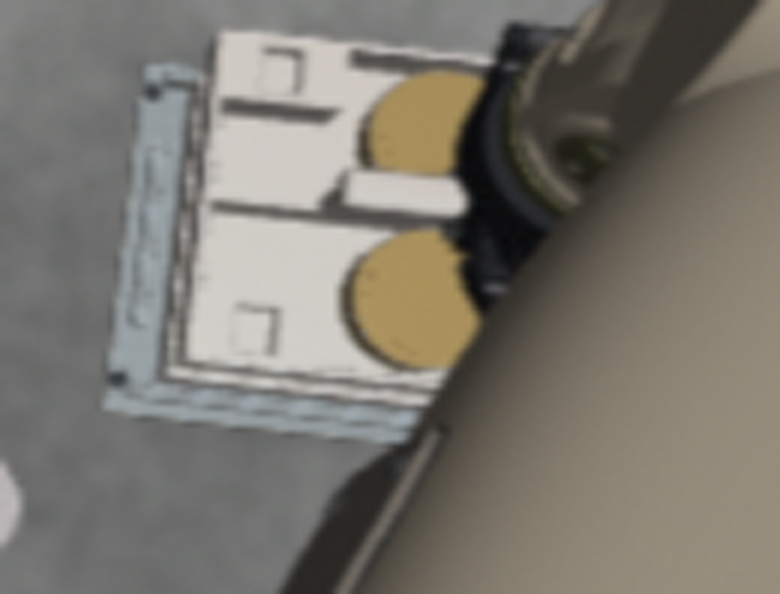

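View pics/sc3.png

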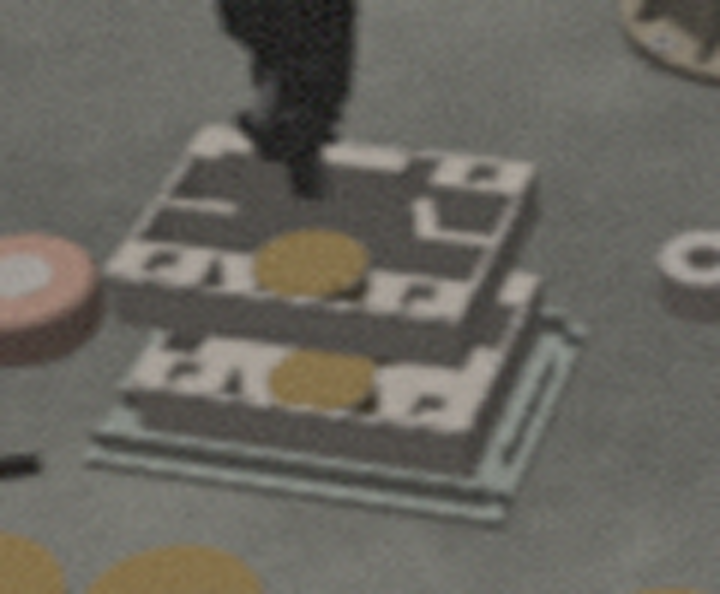

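View pics/wrist3.png

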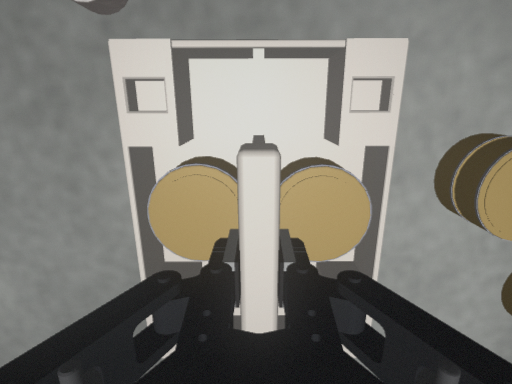

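The tray is level over the cradle. In the crop its left-hand corners are at (215,32) and (187,362), and its sockets at (281,72) and (256,329). I'll compute the tray centre from those.

```bash
python3 - <<'E'
from h import *
z=.1932-.0788+.054
f=lambda p,z: ray("top",((p[0]+.5)/6-.5+260,(p[1]+.5)/5.4-.5+165),z)
for lbl,a,b,lx,ly in (("corner",(215,32),(187,362),.08,.105),("socket",(281,72),(256,329),.062,.077)):
    A,B=f(a,z),f(b,z); e=A-B; th=np.arctan2(e[1],e[0]); Y=np.array([-np.sin(th),np.cos(th),0])
    print(lbl,A.round(4),B.round(4),"len",np.linalg.norm(e).round(4),"yaw",np.degrees(th).round(2),"centre",((A+B)/2-ly*Y).round(4))
s,R=tool();print(s["tcp_pos"].round(4),yaw_of(R))
# wrist: bar edges etc., sockets of the held tray
m=env.camera_model("wrist");M=m["mount"]
def wray(uv,yt): # onto tool plane y=yt (m)
    d=M[:3,:3]@np.array([(uv[0]-m["cx"])/m["fx"],(uv[1]-m["cy"])/m["fy"],1]);o=M[:3,3];return o+d*(yt-o[1])/d[1]
yt=.0788-.054
for uv in ((146,95),(372,95),(110,39),(407,39)): print(uv,(wray(uv,yt)*1000).round(1))
E
```

```text
corner [ 0.5931 -0.1084  0.1684] [ 0.4364 -0.0945  0.1684] len 0.1572 yaw -5.06 centre [ 0.5055 -0.206   0.1684]
socket [ 0.5739 -0.1364  0.1684] [ 0.4519 -0.1235  0.1684] len 0.1227 yaw -6.03 centre [ 0.5048 -0.2065  0.1684]
[ 0.5046 -0.2079  0.1933] -6.244651792490103
(146, 95) [-77.9  24.8 -62.1]
(372, 95) [-77.8  24.8  60.9]
(110, 39) [-105.4   24.8  -77.6]
(407, 39) [-105.3   24.8   75.9]
```

```bash
python3 -m inch '[[[1,3,-0.5,0],[2,8,-1,0.1],[3,15,-1.5,0.1],[3.7,22,-1.6,0.1],[3.7,28,-1.6,0.1],[3.7,33,-1.6,0.1],[3.7,36,-1.6,0.1],[3.7,38,-1.6,0.1],[3.7,38,-1.6,0.1],[3.7,38,-1.6,0.1]]]' && python3 - <<'E'
from h import *
delta([.5026,-.2108,.1488],-6.4)
for n in("top","scene","wrist"):
    s,R=tool(); print(s["tcp_pos"].round(4),s["wrist_force"].round(2))
    cv2.imwrite(f"pics/{n}4.png",env.read_camera(n))
im=cv2.imread("pics/top4.png");cv2.imwrite("pics/tc4.png",cv2.resize(im[165:275,260:390],None,fx=6,fy=5.4,interpolation=cv2.INTER_CUBIC))
im=cv2.imread("pics/scene4.png");cv2.imwrite("pics/sc4.png",cv2.resize(im[130:230,145:245],None,fx=7,fy=6,interpolation=cv2.INTER_CUBIC))
E
```

```text
clock: 8.8
tcp_pos: [0.5026, -0.2126, 0.1555]
orientation: [-0.471, 0.471, -0.527, 0.527]
wrist_force: [0.5, 0.7, -5.3]
finger_gap: 0.0171
clock 8.80 tcp [ 0.5026 -0.2126  0.1555] yaw -6.44 tilt 0.02 gap 17.1 F [ 0.51  0.72 -5.25] T [0.01 0.02 0.01] q6 1.14
rows shift [-1.8  6.7 -0.2] spin -0.04 (tool y down => spin=-dyaw)
[ 0.5026 -0.2126  0.1555] [ 0.51  0.72 -5.25]
[ 0.5026 -0.2126  0.1556] [-0.08 -0.29 -6.23]
[ 0.5027 -0.2127  0.1556] [ 0.57  0.37 -5.43]
```

View pics/tc4.png

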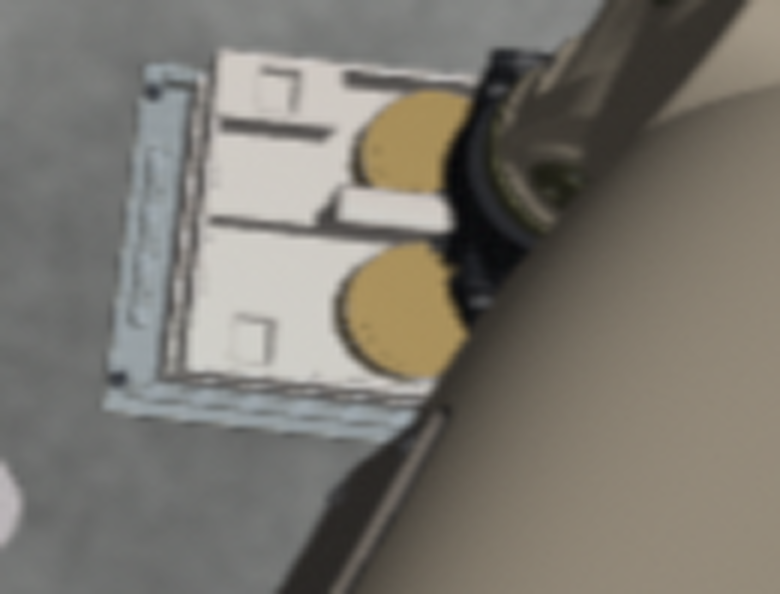

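View pics/sc4.png

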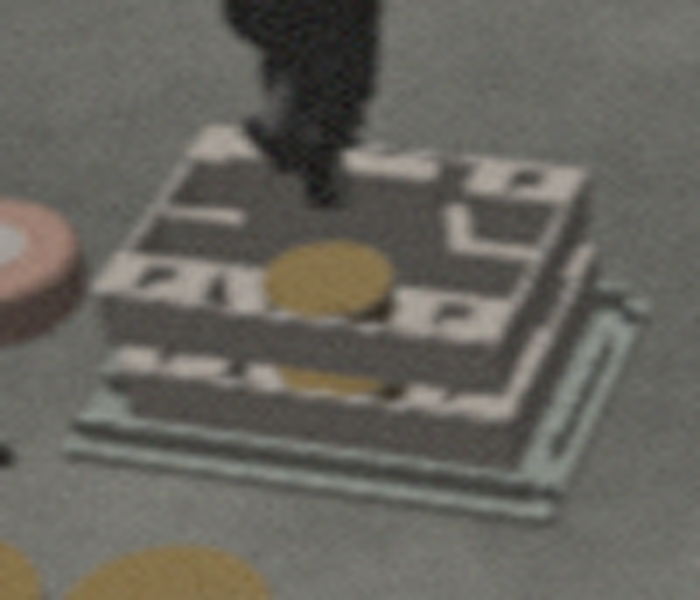

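```bash
python3 - <<'E'
from h import *
z=.1555-.0788+.054
f=lambda p,z: ray("top",((p[0]+.5)/6-.5+260,(p[1]+.5)/5.4-.5+165),z)
g=lambda p,z: ray("scene",((p[0]+.5)/7-.5+145,(p[1]+.5)/6-.5+130),z)
for lbl,a,b,lx,ly in (("corner",(217,50),(187,374),.08,.105),("socket",(279,90),(252,339),.062,.077)):
    A,B=f(a,z),f(b,z); e=A-B; th=np.arctan2(e[1],e[0]); Y=np.array([-np.sin(th),np.cos(th),0])
    print(lbl,"len",np.linalg.norm(e).round(4),"yaw",np.degrees(th).round(2),"centre",((A+B)/2-ly*Y).round(4))
th=np.radians(-6.4); X=np.array([np.cos(th),np.sin(th),0]);Y=np.array([-np.sin(th),np.cos(th),0])
# scene: upper corners FL(97,291) FR(497,343) BR(587,172); lower FR (508,416) FL(108,378)
for n,p,lx,ly,zz in (("uFL",(97,291),.08,-.105,z),("uFR",(497,343),.08,.105,z),("uBR",(587,172),-.08,.105,z),("lFR",(508,417),.08,.105,.07),("lFL",(110,379),.08,-.105,.07)):
    print(n,(g(p,zz)-lx*X-ly*Y).round(4))
im=cv2.imread("pics/scene0.png");cv2.imwrite("pics/sc0.png",cv2.resize(im[155:220,150:245],None,fx=8,fy=8,interpolation=cv2.INTER_CUBIC))
m=env.camera_model("wrist");M=m["mount"]
E
```

```text
corner len 0.1606 yaw -5.46 centre [ 0.5031 -0.2111  0.1307]
socket len 0.1237 yaw -6.58 centre [ 0.5028 -0.211   0.1307]
uFL [ 0.5067 -0.2075  0.1307]
uFR [ 0.5053 -0.2106  0.1307]
uBR [ 0.5092 -0.2109  0.1307]
lFR [ 0.503  -0.2105  0.07  ]
lFL [ 0.5169 -0.2089  0.07  ]
```

View pics/sc0.png

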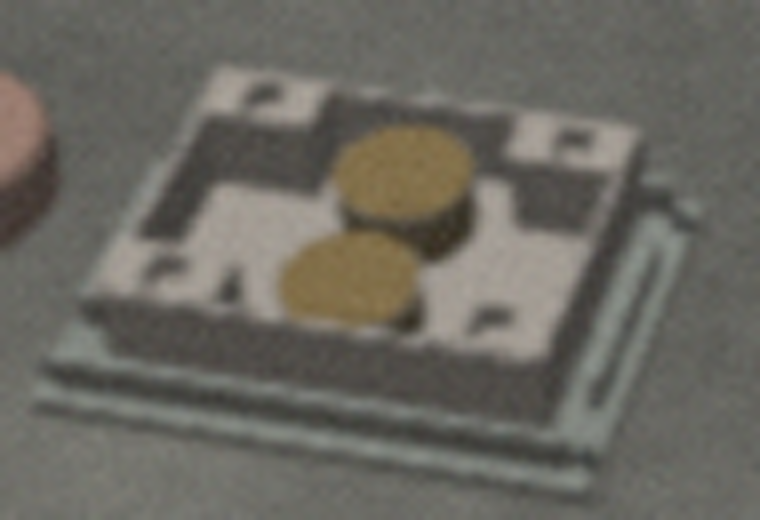

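View pics/wrist4.png

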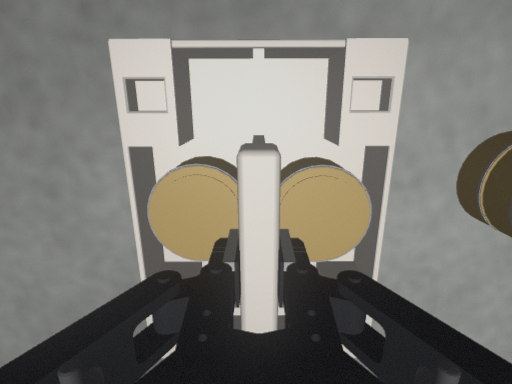

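The tray centre is within about 1 mm of the lower tray's, so I'll shift 0.7 mm along +y. Then I'll descend slowly to 2 mm past the possible post contact and read the force.

```bash
python3 -m inch '[[[-0.7,1,0,0],[-0.7,3,0,0],[-0.7,4,0,0],[-0.7,5,0,0],[-0.7,6,0,0],[-0.7,7,0,0],[-0.7,7.7,0,0],[-0.7,8.3,0,0],[-0.7,8.3,0,0]]]' && python3 - <<'E'
from h import *
delta([.5026,-.2108,.1388],-6.4)
E
```

```text
clock: 9.85
tcp_pos: [0.5025, -0.2118, 0.1469]
orientation: [0.471, -0.471, 0.527, -0.527]
wrist_force: [-0.5, -0.6, -5.2]
finger_gap: 0.0176
clock 9.85 tcp [ 0.5025 -0.2118  0.1469] yaw -6.44 tilt 0.01 gap 17.6 F [-0.47 -0.59 -5.23] T [-0.03  0.04  0.07] q6 1.14
rows shift [-1.   8.1 -0. ] spin -0.04 (tool y down => spin=-dyaw)
```

```bash
python3 -m inch '[[[0,0.5,0,0],[0,1,0,0],[0,1.5,0,0],[0,1.5,0,0]]]'; python3 -m inch '[[[0,0.5,0,0],[0,1,0,0],[0,1.5,0,0],[0,1.5,0,0]]]'; python3 -c "
from h import *
delta([.5026,-.2108,.1388],-6.4)"
```

```text
clock: 10.25
tcp_pos: [0.5025, -0.2118, 0.1454]
orientation: [0.471, -0.471, 0.527, -0.527]
wrist_force: [0.2, 0.1, -6.3]
finger_gap: 0.0172
clock: 10.65
tcp_pos: [0.5025, -0.2118, 0.1439]
orientation: [0.471, -0.471, 0.527, -0.527]
wrist_force: [0.1, -0.4, -4.9]
finger_gap: 0.017
clock 10.65 tcp [ 0.5025 -0.2118  0.1439] yaw -6.44 tilt 0.01 gap 17.0 F [ 0.07 -0.44 -4.87] T [-0.02  0.01 -0.  ] q6 1.14
rows shift [-1.   5.1  0. ] spin -0.04 (tool y down => spin=-dyaw)
```

At 5 mm below post height there is still no contact force, so the lugs are in the sockets. I'll continue down.

```bash
python3 -m inch '[[[0,0.5,0,0],[0,1,0,0],[0,1.5,0,0],[0,2,0,0],[0,2.5,0,0],[0,2.5,0,0]]]'; python3 -m inch '[[[0,0.5,0,0],[0,1,0,0],[0,1.5,0,0],[0,1.5,0,0]]]';python3 -c "
from h import *
delta([.5026,-.2108,.1388],-6.4)"
```

```text
clock: 11.25
tcp_pos: [0.5025, -0.2118, 0.1414]
orientation: [0.471, -0.471, 0.527, -0.527]
wrist_force: [0.1, 1.3, -6.0]
finger_gap: 0.0169
clock: 11.65
tcp_pos: [0.5025, -0.2118, 0.1399]
orientation: [0.471, -0.471, 0.527, -0.527]
wrist_force: [-1.1, 0.2, -5.2]
finger_gap: 0.0168
clock 11.65 tcp [ 0.5025 -0.2118  0.1399] yaw -6.44 tilt 0.01 gap 16.8 F [-1.09  0.21 -5.21] T [ 0.01 -0.    0.06] q6 1.14
rows shift [-1.   1.1  0. ] spin -0.04 (tool y down => spin=-dyaw)
```

```bash
for i in 1 2; do python3 -m inch '[[[0,0.4,0,0],[0,0.8,0,0],[0,0.8,0,0]]]' | grep -E "tcp|force"; done; python3 -c "
from h import *
delta([.5026,-.2108,.1388],-6.4)"
```

```text
tcp_pos: [0.5025, -0.2118, 0.1391]
wrist_force: [0.1, -0.7, -5.7]
tcp_pos: [0.5025, -0.2119, 0.1388]
wrist_force: [-0.9, 1.2, -2.0]
clock 12.25 tcp [ 0.5025 -0.2119  0.1388] yaw -6.44 tilt 0.02 gap 17.0 F [-0.94  1.22 -2.01] T [ 0.1   0.27 -0.07] q6 1.14
rows shift [-1.1 -0.  -0.1] spin -0.04 (tool y down => spin=-dyaw)
```

Contact is at TCP 0.1388, exactly the predicted home height. I'll seat it lightly and check.

```bash
for i in 1 2; do python3 -m inch '[[[0,0.3,0,0],[0,0.5,0,0],[0,0.5,0,0]]]' | grep -E "tcp|force"; done; python3 - <<'E'
from h import *
delta([.5026,-.2108,.1388],-6.4)
for n in("top","scene","wrist"): cv2.imwrite(f"pics/{n}5.png",env.read_camera(n))
im=cv2.imread("pics/scene5.png");cv2.imwrite("pics/sc5.png",cv2.resize(im[130:230,145:245],None,fx=7,fy=6,interpolation=cv2.INTER_CUBIC))
E
```

```text
tcp_pos: [0.5026, -0.2119, 0.1384]
wrist_force: [-2.5, 0.8, 1.6]
tcp_pos: [0.5026, -0.2119, 0.1378]
wrist_force: [-3.4, 1.5, 4.1]
clock 12.85 tcp [ 0.5026 -0.2119  0.1378] yaw -6.44 tilt 0.04 gap 17.0 F [-3.4   1.49  4.14] T [0.25 0.59 0.01] q6 1.14
rows shift [-1.1 -1.  -0.2] spin -0.04 (tool y down => spin=-dyaw)
```

View pics/sc5.png

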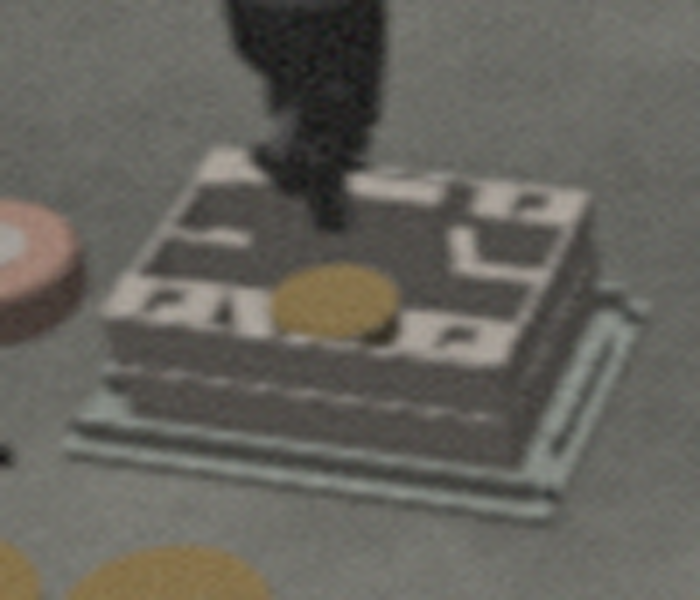

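The tray is flat on the lower tray with an even seam all round, and both tins are standing. I'll relieve the press slightly, then open.

```bash
python3 -m inch '[[[0,-0.5,0,0],[0,-0.5,0,0],[0,-0.5,0,0]]]'| grep -E "tcp|force"; python3 -m inch '[[[0,0,0,0],[0,0,0,0],[0,0,0,0],[0,0,0,0],[0,0,0,0],[0,0,0,0],[0,0,0,0],[0,0,0,0]]]' 60; python3 -c "
from h import *
delta([.5026,-.2108,.1388],-6.4)"
```

```text
tcp_pos: [0.5026, -0.2119, 0.1379]
wrist_force: [-2.1, 0.5, 2.9]
clock: 14.1
tcp_pos: [0.5025, -0.2119, 0.1379]
orientation: [-0.471, 0.471, -0.527, 0.527]
wrist_force: [0.0, -0.2, 0.7]
finger_gap: 0.0603
clock 14.10 tcp [ 0.5025 -0.2119  0.1379] yaw -6.44 tilt 0.01 gap 60.3 F [ 0.04 -0.22  0.71] T [ 0.   -0.    0.03] q6 1.14
rows shift [-1.1 -0.9 -0.1] spin -0.04 (tool y down => spin=-dyaw)
```

Released with the wrist force at zero. I'll retract straight up, then move aside for a clear view.

```bash
python3 -m inch '[[[0,-4,0,0],[0,-12,0,0],[0,-25,0,0],[0,-40,0,0],[0,-60,0,0],[0,-80,0,0],[0,-100,0,0],[0,-115,0,0],[0,-120,0,0],[0,-120,0,0]]]' && python3 -m inch '[[[-20,0,0,0],[-60,0,0,0],[-100,0,0,0],[-140,0,0,0],[-180,0,0,0],[-220,0,0,0],[-250,0,0,0],[-270,0,0,0],[-280,0,0,0],[-280,0,0,0]]]' && python3 - <<'E'
from h import *
for n in("top","scene"): cv2.imwrite(f"pics/{n}6.png",env.read_camera(n))
im=cv2.imread("pics/scene6.png");cv2.imwrite("pics/sc6.png",cv2.resize(im[130:230,145:245],None,fx=7,fy=6,interpolation=cv2.INTER_CUBIC))
im=cv2.imread("pics/top6.png");cv2.imwrite("pics/tc6.png",cv2.resize(im[165:265,260:390],None,fx=6,fy=6,interpolation=cv2.INTER_CUBIC))
E
```

```text
clock: 15.1
tcp_pos: [0.503, -0.2121, 0.259]
orientation: [-0.471, 0.471, -0.527, 0.528]
wrist_force: [0.1, 0.2, 1.0]
finger_gap: 0.0596
clock: 16.1
tcp_pos: [0.5336, 0.0673, 0.2571]
orientation: [0.471, -0.472, 0.527, -0.527]
wrist_force: [0.2, -0.1, 0.6]
finger_gap: 0.0599
```

View pics/sc6.png

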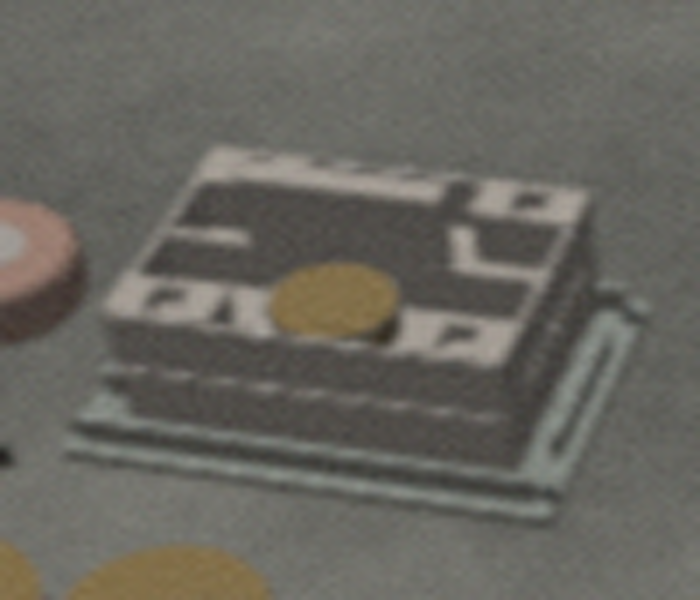

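View pics/tc6.png

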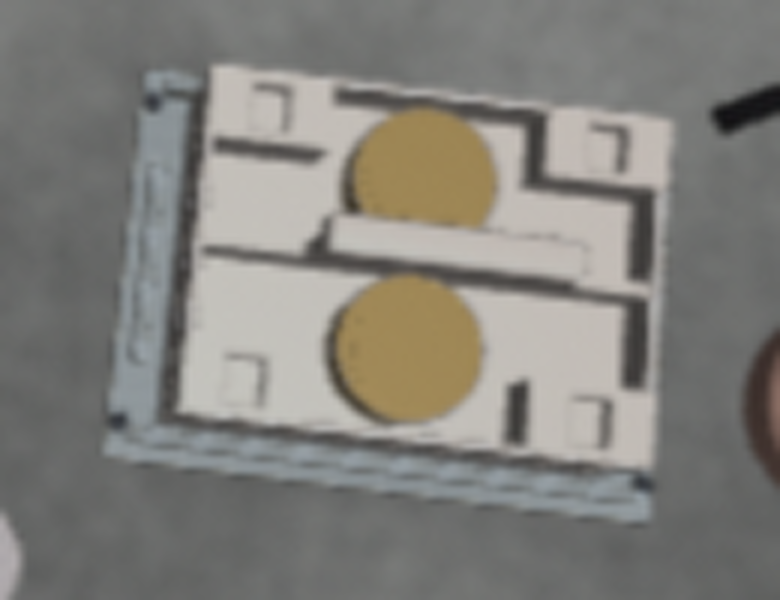

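View pics/top6.png

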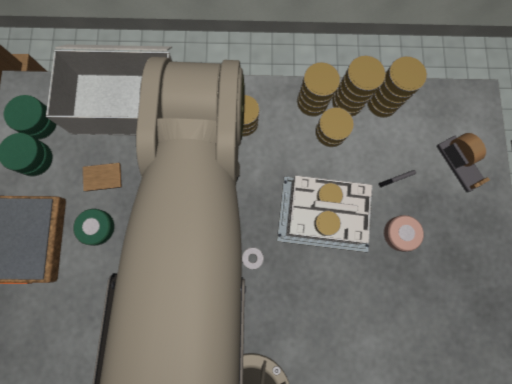

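```bash
python3 - <<'E'
from h import *
P=[(270,110),(608,150),(590,423),(245,381)]
for z in (.114,.124):
    W=np.array([ray("top",((p[0]+.5)/6-.5+260,(p[1]+.5)/6-.5+165),z) for p in P])
    ye=(W[0]+W[3]-W[1]-W[2])/2; print(z,W.mean(0).round(4),np.linalg.norm(ye).round(4),np.linalg.norm(W[0]+W[1]-W[2]-W[3])/2,np.degrees(np.arctan2(-ye[0],ye[1])))
a,b=cv2.imread("pics/top0.png"),cv2.imread("pics/top6.png")
for n,(x,y,w,h) in dict(roll=(240,245,28,28),pad=(80,158,44,36),green=(72,205,42,42),pink=(383,212,46,44),pen=(375,165,45,25)).items():
    print(n,cv2.absdiff(a[y:y+h,x:x+w],b[y:y+h,x:x+w]).mean().round(2))
E
```

```text
0.114 [ 0.5023 -0.2099  0.114 ] 0.1538 0.12337270083245933 -6.342497460995877
0.124 [ 0.501  -0.2076  0.124 ] 0.1522 0.12205959151388224 -6.342497460995868
roll 5.92
pad 2.8
green 2.48
pink 3.25
pen 2.9
```

The released tray measures (0.5023, -0.2099) with yaw -6.3°, matching the lower tray, and its size fits the fully-home height. Nothing else on the bench has moved, so I'm handing in.

```bash
python3 -c "
from workcell import env
print(env.hand_in())"
```

```text
the job is handed in; nothing more can be done
None
```

I lifted the tray by its bar, carried it level over the cradle, and lowered it in small steps onto the lower tray. I lined it up from the camera images, and the lugs went into the sockets on the first descent, so no sideways feeling was needed. I let go once it was home, after about 16 s of the 67 s allowed, and handed the job in; it reported no verdict.

- **Seating:** The floor contact came at TCP z 0.1388, exactly the predicted fully-home height. The seating force on the lower tray reached about 10 N.
- **Position after release:** The tray's centre is at (0.5023, -0.2099), against (0.5026, -0.2102) for the lower tray. Its yaw is -6.3° against -6.4°. It sits flat with an even seam, and both tins are standing.
- **Bystanders:** The roll, pad, green cheese, pink cheese and pen showed no shift between the before and after pictures. The roll's image patch changed a little more than the others, probably from the arm's shadow, but it was still in the same place. In the last top picture the arm partly hid the tin pile, so I could not check it fully; the carried tray passed close to it but was never seen to touch it.
- **Disagreement:** Measurements from the scene camera were scattered by up to 14 mm at the tray corners. I relied on the top and wrist cameras, which agreed to about 1 mm.

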